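# Close a glass panel's frame with a grooved rail from the stack chute

## Task

The small glass panel still needs the top rail of its frame. Draw the lowest oak rail out of the mouth of the stack chute, leaving the two above it lying in the chute, turn it over so that its groove faces down, and gently seat it over the panel's top edge until it rests flat on both stiles with its ends flush with their outer sides; then let go. Do not push the other things on the bench about.

Things in the scene. Friction and masses are not known exactly. Their poses are not given: they have to be found in the camera images.
- chute_mouth (a point): Mouth of the stack chute: mid-width, on its floor (40 mm above the bench), inner face of the front lips. x points level INTO the chute, z up. Inside: 34 mm wide (y), 144 mm long, walls 8 mm thick and 92 mm high above the floor. The two lips (x = -6 to 0) begin 31 mm above the floor, so only the lowest rail passes out under them, towards -x.
- rail_chute: The fixed plywood chute, axes as at its mouth; origin on the bench, 40 mm below the mouth point. Base board 94 mm wide (y), 12 mm thick, x = -55 to +160 mm. In front of the mouth the floor goes on as a tongue only 20 mm wide, narrower than a rail, to x = -42 mm; it is 12 mm thick, free below but for a thin leg, so fingers can reach down beside it.
- rail_low_center (a point): Centre of the lowest rail, the one to use: plain oak, 140 long (x), 30 wide (y), 26 high (z), 50 to 90 g, flat ends on which it can stand. A groove 9 wide, 12 deep runs the whole length in its +z face. At first flat on the chute floor, groove up, its x along the chute's; its front end sticks out 52 to 66 mm before the mouth point, and the two others lie on it.
- rail_mid_center (a point): Centre of the second rail, of the same size and way up; it lies on the lowest, wholly inside the chute (centre 72 mm in from the mouth point), and drops 26 mm when that one is drawn out.
- rail_top_center (a point): Centre of the third, topmost rail, of the same size and way up, on the second one, inside the chute.
- frame_top (a point): Middle of the frame's open top, level with the flat tops of its two stiles (106 mm above the bench). y along the panel, x square to it, z up. Stiles 30 mm (x) by 12 mm, outer faces at y = +-70 mm. Between them the panel's top edge, a lead bead 5 mm thick, y = -56 to +56, its rounded back up to z = +9 mm. Seated, the rail's centre is at z = +13 mm.
- frame_stand: The fixed stand with the three-sided oak frame and its panel of six upright glass strips; origin on the bench below frame_top, same axes. Base board 100 mm (x) by 190 mm (y), 12 mm thick; clamp blocks with wing screws, 38 mm high, reach 45 mm to either side of the panel.
- glass_bottle_center (a point): Bystander, loose: clear glass bottle with a narrow neck, 72 mm across, 140 mm tall. The point is its centre, half-way up (70 mm above the bench).
- cutting_oil_center (a point): Bystander, loose: small plastic bottle with a red cap, 35 mm across, 73 mm tall. The point is its centre, half-way up (36.5 mm above the bench).
- solder_spool_center (a point): Bystander, loose: reel of solder wire standing on its flange, 62 mm across (with the loose wire end 93 mm), 46 mm tall. The point is its centre, half-way up (23 mm above the bench).
- tin_2_center (a point): Bystander, loose: round grey tin, 52 mm across, 34 mm tall. The point is its centre, half-way up (17 mm above the bench).
- tin_1_center (a point): Bystander, loose: flat round brass-coloured tin, 62 mm across, 24 mm tall. The point is its centre, half-way up (12 mm above the bench).
- running_pliers_center (a point): Bystander, loose: red-handled pliers lying flat, 168 x 58 mm, 13 mm high; long axis = its y. The point is its centre, half-way up (6.5 mm above the bench).
- brush_jar: Fixed clear glass jar with a brush leaning in it, behind the chute: 61 mm across, 71 mm tall, the orange handle rises to about 150 mm on the side away from the robot. Origin: middle of its underside.
Mind the look-alikes: they are no part of the job. Leave any turquoise look-alike of the part that bears rail_mid_center alone.

How it is judged:
On the way, in this order (a step that is already met when the one before it is completed fails the run):
1. the lowest rail has been drawn right out of the chute's mouth, the two others still in the chute (x of rail_low_center in the frame of chute_mouth below -0.06 m and x of each of rail_mid_center, rail_top_center in the frame of chute_mouth above 0.055 m), for 0.1 s.
2. that rail has been turned over, groove down (angle between rail_low_center's own z axis and vertical above 2.7 rad), for 0.1 s.
At the end, for the whole second after the job is handed in: The lowest rail lies groove down and level (0.06 rad) on both stiles with the panel's edge in its groove, along the panel within 0.05 rad, ends flush within 7 mm; the other two lie flat and groove up at the bottom of the chute, within about 12 mm of their place along it; all at rest (x of rail_low_center in the frame of frame_top between -0.004 and 0.004 m and y of rail_low_center in the frame of frame_top between -0.007 and 0.007 m and z of rail_low_center in the frame of frame_top between 0.01 and 0.0155 m and angle between rail_low_center's own z axis and vertical above 3.08 rad and angle between the x axis of rail_low_center and the y axis of frame_top, either way round below 0.05 rad and x of rail_mid_center in the frame of chute_mouth between 0.06 and 0.085 m and y of rail_mid_center in the frame of chute_mouth between -0.006 and 0.006 m and z of each of rail_mid_center, rail_top_center in the frame of chute_mouth below 0.055 m and angle between each of rail_mid_center, rail_top_center's own z axis and vertical below 0.12 rad and x of rail_top_center in the frame of chute_mouth between 0.06 and 0.085 m and y of rail_top_center in the frame of chute_mouth between -0.006 and 0.006 m and linear speed of each of rail_low, rail_mid, rail_top below 0.02 m/s); the robot touches nothing.
It fails at once if one of the two upper rails pulled or lifted out of the chute (x of any of rail_mid_center, rail_top_center in the frame of chute_mouth below 0.045 m or z of any of rail_mid_center, rail_top_center in the frame of chute_mouth above 0.1 m).
It fails at once if a bystander pushed more than 25 mm away or tipped over ((distance of glass_bottle_center from where it was at the start of the episode above 0.025 m or angle between glass_bottle_center's own z axis and vertical above 0.35 rad) or (distance of cutting_oil_center from where it was at the start of the episode above 0.025 m or angle between cutting_oil_center's own z axis and vertical above 0.35 rad) or (distance of solder_spool_center from where it was at the start of the episode above 0.025 m or angle between solder_spool_center's own z axis and vertical above 0.35 rad) or (distance of tin_2_center from where it was at the start of the episode above 0.025 m or angle between tin_2_center's own z axis and vertical above 0.35 rad) or (distance of tin_1_center from where it was at the start of the episode above 0.025 m or angle between tin_1_center's own z axis and vertical above 0.35 rad) or (distance of running_pliers_center from where it was at the start of the episode above 0.025 m or angle between running_pliers_center's own z axis and vertical above 0.35 rad)).
It fails at once if the frame and its glass pressed or struck with more than 50 N (contact force between frame_stand and anything else above 50 N).
It also fails if it takes over 58 s, if anything falls off the work surface, if the arm or the gripper's body presses on something with over 40 N, if the wrist force passes 120 N, or if a joint passes its speed limit or range.

## Robot

A 6-joint arm with a two-finger parallel gripper is mounted at the origin on a cart in front of the work surface, level with it; the furniture and walls round the work are solid. World frame = base frame: x ahead of the robot, y to its left, z up, the work surface at z = 0. Lengths are in m, angles in rad, forces in N, time in s.
With the tool pointing down it reaches from about 0.35 to 0.85 m from the base axis. Payload 8.1 kg.
Tool frame: the origin (TCP) lies midway between the tips of the shut fingers; the grasp point (between the pads) lies 19 mm behind it (robot.grip_point_offset is the distance from the TCP to the grasp point, in m); z points along the fingers, y is the line along which they close (so a half turn about z gives the same grasp; the last joint's range is limited). The gripper opens to 93 mm and grips with 3 to 60 N. Pads are 15 mm wide; open, the fingers measure 128 mm over their backs; the gripper's body (75 mm by 188 mm) begins 65 mm behind the grasp point.
Start: joints at [1.107, 0.13, 1.488, -0, 1.523, -0.085], TCP at [0.222, 0.557, 0.219] pointing down, gripper open.
Joint ranges: [-2.96, 2.96], [-0.89, 2.26], [0.02, 2.5], [-1.34, 4.48], [0, 2.73], [-2.66, 2.66]. Speed limits (rad/s): [2.39, 2.39, 2.79, 3.14, 3.14, 3.14].

## Interface

Orientations are given as a rotation vector (axis times angle).
In Python, from plant import robot, read_camera, job gives the robot as it stands.
- The arm moves only by the shell command python3 -m inch 'ROWS' [FORCE]. ROWS is JSON, one flat list of numbers, 5 for each row, row after row: the shift along the world's x, y, z in mm, then the turn about the world's z in degrees, then the opening in per cent of the stroke, from 0 (shut) to 100 (fully open). In form: [dx, dy, dz, yaw, hand, dx, dy, dz, yaw, hand, ...]. A call has 1 to 10 rows; each row is the pose to reach, as a shift and turn from the pose commanded when the call began; what a row does not reach only later rows make up. A row lasts 1/12 s, in which the tool goes at most 41.7 mm and 7.16 degrees, less where a joint would pass 70% of its speed; a pose out of reach is approached as far as the arm can. A call with a gripper value outside its range is refused whole. The fingers move at their own pace and stop on an object; FORCE is the grip in N (left out, the last holds). Time passes only in rows, so rows that repeat a pose let the fingers close. It gives the time, the measured TCP pose, the force, the opening and the grip force at its end, in the units of the state.
- robot.read_state(): the state, without advancing time (a new reading comes with each control period).
- read_camera(name): name is "scene" or "top"; returns a dict with "image" (384x512x3 uint8, blue, green, red), "K" (3x3 intrinsics, pixels), "extrinsics" (4x4, takes a point from world to camera coordinates). Camera axes: x right, y down, z forward; pixel columns grow to the right and rows downward; lengths in m; the calibration is good to about 2 mm. A picture is of the moment at which its call begins. There is no depth.
- job.close_job(): hands the job in; it is judged then, once.
The state is a dict: "t": time; "q": joint angles; "dq": joint speeds; "joint_torque": joint torques, N m; "tool_pos": TCP position; "orientation": TCP orientation; "force": force on the tool from outside, world axes, zero at the start; "wrist_torque": the same for the moment, N m; "opening": finger opening in m; "gripper_force": force on a finger pad.
Only numpy, scipy, OpenCV 4.12 (cv2) and the standard library are available. Lean on these libraries where they do the work, as an engineer would, in place of code of your own. Each camera call takes 0.05 s, during which the arm holds its last target. There are 200 camera calls.

## Working session

There is one attempt and no reset: what is moved stays moved. The work goes in short steps, Python scripts to look and compute and a shell command to move; the robot and the scene stay as the last step left them, time stands still between calls to the robot, and variables do not carry over. Pictures are saved under pics/ and viewed, at most 10 in all, crops included, and the job is handed in when it is done.

```bash
mkdir -p pics; ls; python3 - <<'E'
from plant import robot, read_camera, job
import cv2,numpy as np
for n in("scene","top"):
    c=read_camera(n);cv2.imwrite(f"pics/{n}0.png",cv2.resize(c["image"],(800,600),interpolation=cv2.INTER_CUBIC))
    cv2.imwrite(f"{n}0raw.png",c["image"]);np.savez(n,K=c["K"],E=c["extrinsics"])
    E=c["extrinsics"];print(n,c["K"].tolist(),-E[:3,:3].T@E[:3,3],E[2,:3])
print(robot.read_state(),robot.grip_point_offset)
E
```

```text
pics
scene [[384.57113835760214, 0.0, 259.5342049578899], [0.0, 384.57113835760214, 192.39765151599076], [0.0, 0.0, 1.0]] [-0.11778765 -0.61526453  0.7208732 ] [ 0.59199354  0.59184139 -0.5470534 ]
top [[495.3565890961477, 0.0, 255.68253756816785], [0.0, 495.3565890961477, 191.42493103768803], [0.0, 0.0, 1.0]] [0.23266959 0.04249432 1.60253276] [ 0.22245761 -0.01164484 -0.97487282]
{'t': 0.1, 'q': array([ 1.10661844e+00,  1.31086854e-01,  1.48916465e+00, -1.53426008e-05,
        1.52300199e+00, -8.53923485e-02]), 'dq': array([-0.0004825 , -0.00142065, -0.00235626,  0.00018859,  0.00136435,
       -0.00099592]), 'joint_torque': array([ 1.18154625e-03, -5.61344397e+01, -4.93095160e+01,  7.70570152e-02,
        2.90733785e-02, -6.26498763e-05]), 'tool_pos': array([0.22162524, 0.55701598, 0.21769477]), 'orientation': array([-5.91360860e-01, -3.08498813e+00,  2.51714409e-03]), 'force': array([-1.12947963,  1.2019341 ,  0.24336687]), 'wrist_torque': array([ 0.01868238, -0.02637858,  0.00043245]), 'gripper_force': 0.0, 'opening': 0.09286234705501295} 0.0188
```

View pics/scene0.png

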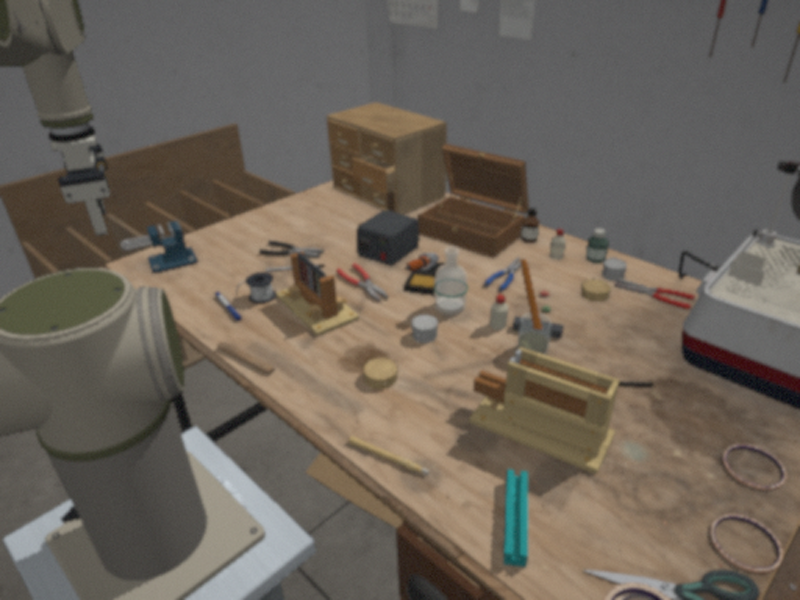

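View pics/top0.png

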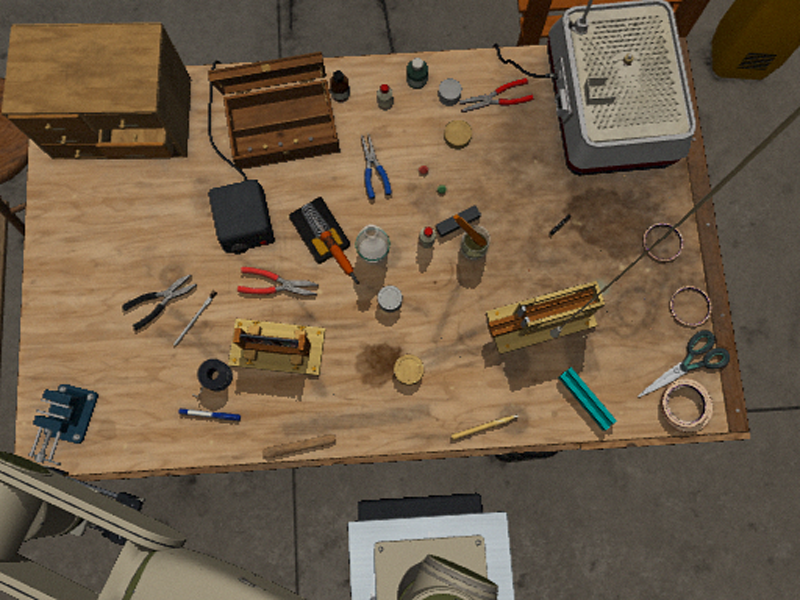

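```bash
cat > mk.py <<'E'
import cv2,numpy as np
def mk(out,specs):
    P=[]
    for f,x,y in specs:
        im=cv2.imread(f)[y:y+75,x:x+100]
        im=cv2.resize(im,(400,300),interpolation=cv2.INTER_CUBIC)
        im=cv2.convertScaleAbs(im,alpha=1.2)
        for k in range(0,100,20): cv2.putText(im,str(x+k),(k*4,8),0,.3,(255,255,255),1);cv2.line(im,(k*4,0),(k*4,4),(0,255,255),1)
        for k in range(0,75,20): cv2.putText(im,str(y+k),(4,k*4+8),0,.3,(0,255,0),1);cv2.line(im,(0,k*4),(4,k*4),(0,255,0),1)
        P.append(im)
    cv2.imwrite(out,np.vstack([np.hstack(P[:2]),np.hstack(P[2:])]))
E
python3 -c "
from mk import mk
mk('pics/c1.png',[('top0raw.png',302,168),('top0raw.png',130,188),('scene0raw.png',297,222),('scene0raw.png',155,148)])"
```

```text
(no output)
```

View pics/c1.png

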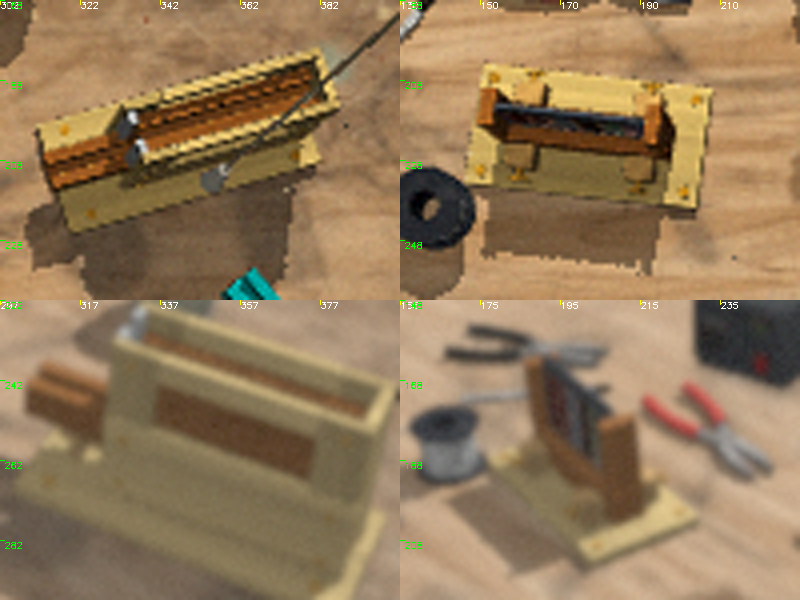

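```bash
cat > fit.py <<'E'
import numpy as np
from scipy.optimize import least_squares
C={n:np.load(n+".npz") for n in("scene","top")}
def proj(n,p):
    E=C[n]["E"];c=E[:3,:3]@p+E[:3,3];u=C[n]["K"]@c;return u[:2]/u[2]
def w(P,p):
    c,s=np.cos(P[2]),np.sin(P[2]);return np.array([P[0]+c*p[0]-s*p[1],P[1]+s*p[0]+c*p[1],p[2]])
def fit(obs,x0):
    f=lambda P:np.concatenate([proj(n,w(P,p))-q for n,p,q in obs])
    r=least_squares(f,x0,loss="soft_l1");return r.x,f(r.x).reshape(-1,2)
def ground(n,uv,z):
    E=C[n]["E"];d=E[:3,:3].T@np.linalg.inv(C[n]["K"])@[*uv,1];o=-E[:3,:3].T@E[:3,3];return o+d*(z-o[2])/d[2]
E
python3 - <<'E'
from fit import *
np.set_printoptions(precision=4,suppress=True)
ch=[("top",(-.055,.047,.012),(311.5,200.5)),("top",(-.055,-.047,.012),(319.5,226.25)),("top",(.160,-.047,.012),(381.25,208.75)),
("top",(.152,.025,.132),(382,180.5)),("top",(.152,-.025,.132),(386.5,193.5)),
("scene",(-.055,-.047,.012),(302.5,269.5)),("scene",(.152,-.025,.132),(391.5,254)),("scene",(.152,.025,.132),(395.75,242.5)),("scene",(0,-.025,.132),(325.75,233.25))]
g=ground("top",(350,195),.08)
P,r=fit(ch,[g[0],g[1],-1.3]);print("chute",P);print(r)
for uv in((312,205.5),(316.25,214.75)):
    q=ground("top",uv,.066)[:2]-P[:2];c,s=np.cos(P[2]),np.sin(P[2]);print("railend",q@[c,s],q@[-s,c])
g=ground("top",(178,222),.01)
# y axis to world +y (left)
fr=[("top",(.05,.095,.012),(151.25,204.25)),("top",(.05,-.095,.012),(208,210)),("top",(-.05,-.095,.012),(203.75,240)),("top",(-.05,.095,.012),(147,233.5)),
("scene",(.05,-.095,.012),(229.5,203)),("scene",(-.05,-.095,.012),(201.25,213)),("scene",(-.05,.095,.012),(177,189))]
F,r=fit(fr,[g[0],g[1],0]);print("frame",F);print(r)
for y in(.07,-.07):
  for x in(.015,-.015):print("stile",x,y,proj("top",w(F,(x,y,.106))),proj("scene",w(F,(x,y,.106))))
np.savez("pose",P=P,F=F)
for n,uv,z in(("bottle",(373,243),.12),("oil",(428,234),.07),("tin2",(390,298),.034),("tin1",(408,370),.024),("spool",(215,375),.046),("pliers",(280,284),.01),("jar",(474,240),.07),("teal",(587,400),.02)):
    print(n,ground("top",np.array(uv)*.64,z))
E
```

```text
chute [ 0.522  -0.2178 -1.3365]
[[-1.1896 -0.4635]
 [ 0.0557  0.922 ]
 [ 0.6651 -0.8488]
 [-1.1365 -1.3815]
 [ 0.1063  0.8555]
 [-2.45   -1.2105]
 [-0.5085  1.5525]
 [ 1.0547  0.1417]
 [ 1.0432  0.8123]]
railend -0.06452701001216218 0.019596776422311887
railend -0.06122380737481219 -0.012478016492953745
frame [ 0.5101  0.2841 -0.185 ]
[[-0.1687 -0.4841]
 [ 0.4806  0.5534]
 [ 0.3649  0.8678]
 [-1.0606  0.3806]
 [ 0.3865 -0.6337]
 [ 1.3323  0.2814]
 [-0.3607 -1.7417]]
stile 0.015 0.07 [150.8277 209.7278] [193.6841 160.6603]
stile -0.015 0.07 [149.198  219.2925] [185.5975 163.271 ]
stile 0.015 -0.07 [195.8672 215.0701] [214.2288 177.745 ]
stile -0.015 -0.07 [194.4303 224.6843] [205.7283 180.7733]
bottle [0.6892 0.0701 0.12  ]
oil [ 0.7165 -0.0437  0.07  ]
tin2 [0.5942 0.0433 0.034 ]
tin1 [0.443 0.016 0.024]
spool [0.4555 0.4059 0.046 ]
pliers [0.6455 0.2743 0.01  ]
jar [ 0.6973 -0.1376  0.07  ]
teal [ 0.3585 -0.3435  0.02  ]
```

```bash
cat >> fit.py <<'E'
import cv2
from scipy.ndimage import map_coordinates
def refine(P,edges,imgs,it=6,rng=2.5):
    for k in range(it):
        obs=[]
        for n,a,b in edges:
            im=imgs[n]
            for t in np.linspace(.06,.94,24):
                p=np.array(a)*(1-t)+np.array(b)*t
                u=proj(n,w(P,p));d=proj(n,w(P,np.array(b)))-proj(n,w(P,np.array(a)));nn=np.array([-d[1],d[0]])/np.hypot(*d)
                s=np.arange(-rng,rng+.01,.25);q=u+s[:,None]*nn
                v=np.stack([map_coordinates(im[...,c],[q[:,1],q[:,0]],order=1) for c in range(3)],1)
                g=np.linalg.norm(v[4:]-v[:-4],axis=1);i=g.argmax()
                if g[i]<25 or i in(0,len(g)-1):continue
                obs.append((n,p,nn,u@nn+s[i+2]))
        f=lambda P:np.array([proj(n,w(P,p))@nn-c for n,p,nn,c in obs])
        r=least_squares(f,P,loss="soft_l1",f_scale=.3);P=r.x
    return P,np.median(np.abs(f(P))),len(obs)
E
python3 - <<'E'
from fit import *
np.set_printoptions(precision=4,suppress=True)
im={n:cv2.GaussianBlur(cv2.imread(n+"0raw.png"),(0,0),.6).astype(float) for n in("top","scene")}
d=np.load("pose.npz")
B=lambda n,x0,x1,y0,y1,z:[(n,(x0,y0,z),(x1,y0,z)),(n,(x1,y0,z),(x1,y1,z)),(n,(x1,y1,z),(x0,y1,z)),(n,(x0,y1,z),(x0,y0,z))]
for sel in(("top",),("scene",),("top","scene")):
    fe=[e for n in sel for e in B(n,-.05,.05,-.095,.095,.012)]
    ce=[]
    for n in sel:
        b=B(n,-.055,.16,-.047,.047,.012);t=B(n,-.001,.152,-.025,.025,.132)
        ce+=[b[0],b[3]]+[t[0],t[1],t[2]]
    print(sel,"F",refine(d["F"],fe,im),"C",refine(d["P"],ce,im))
E
```

```text
('top',) F (array([ 0.5125,  0.2872, -0.1718]), np.float64(0.33828173190987343), 62) C (array([ 0.5242, -0.2118, -1.3578]), np.float64(0.24887649205771822), 83)
('scene',) F (array([ 0.511 ,  0.2888, -0.1653]), np.float64(0.2024603199257058), 29) C (array([ 0.5232, -0.2161, -1.3727]), np.float64(0.27535506066300286), 57)
('top', 'scene') F (array([ 0.5123,  0.2876, -0.1744]), np.float64(0.27085498785851314), 93) C (array([ 0.5246, -0.2152, -1.3576]), np.float64(0.44962678948871826), 121)
```

```bash
python3 -m inch '[293,-724,0,-56,100,293,-724,0,-56,100,293,-724,0,-56,100,293,-724,0,-56,100,293,-724,0,-56,100,293,-724,0,-56,100,293,-724,0,-56,100,293,-724,0,-56,100,293,-724,0,-56,100,293,-724,0,-56,100]' 15
```

```text
t: 0.93
tool_pos: [0.3782, 0.1693, 0.2185]
orientation: [1.971, 2.446, 0.0]
force: [0.9, 0.9, 0.3]
opening: 0.0927
gripper_force: 0.0
```

```bash
python3 -m inch '[136,-336,0,0,100,136,-336,0,0,100,136,-336,0,0,100,136,-336,0,0,100,136,-336,0,0,100,136,-336,0,0,100,136,-336,0,0,100,136,-336,0,0,100,136,-336,0,0,100,136,-336,-60,0,100]'; python3 -m inch '[0,0,0,0,100,0,0,0,0,100]'
python3 - <<'E'
from plant import *
import cv2
for n in("scene","top"):cv2.imwrite(n+"1.png",read_camera(n)["image"])
from mk import mk
mk("pics/c2.png",[("top1.png",280,160),("top1.png",300,190),("scene1.png",277,205),("scene1.png",297,232)])
E
```

```text
t: 1.77
tool_pos: [0.52, -0.172, 0.1849]
orientation: [1.966, 2.431, 0.004]
force: [2.9, -0.4, 1.5]
opening: 0.0933
gripper_force: 0.0
t: 1.93
tool_pos: [0.5119, -0.1641, 0.1742]
orientation: [-1.968, -2.441, 0.003]
force: [-0.1, -0.7, 0.3]
opening: 0.0934
gripper_force: 0.0
```

View pics/c2.png

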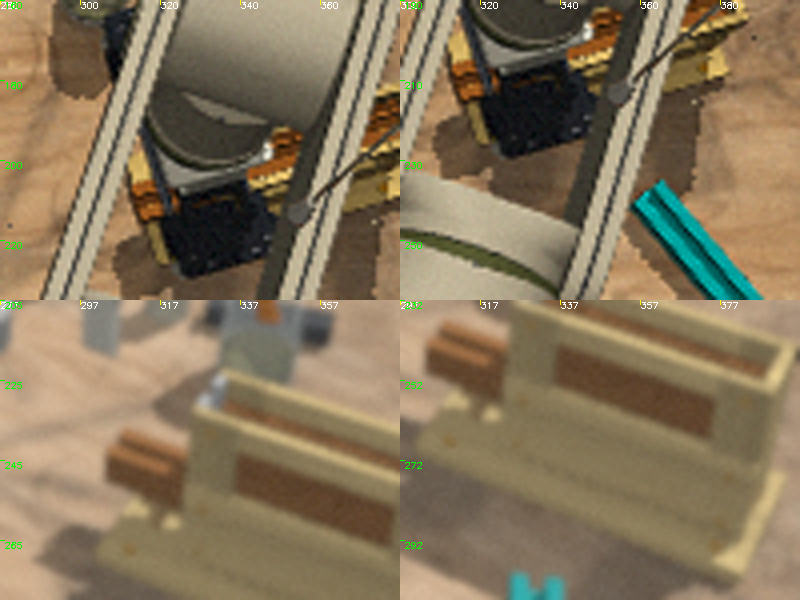

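```bash
python3 - <<'E'
from fit import *
print(proj("scene",np.array([.512,-.164,.174])),proj("top",np.array([.512,-.164,.174])))
P=np.array([.5243,-.214,-1.358])
for x in(-.055,-.06,-.065):print(x,[proj("top",w(P,(x,y,.066))).round(1).tolist() for y in(-.015,.015)],[proj("scene",w(P,(x,y,.066))).round(1).tolist() for y in(-.015,.015)])
im=cv2.imread("scene1.png");cv2.imwrite("pics/s1.png",cv2.resize(im[130:330,230:430],(600,600),interpolation=cv2.INTER_CUBIC))
E
```

```text
[311.56825608 207.35553708] [320.97363995 202.72009097]
-0.055 [[316.9, 214.0], [314.0, 205.0]] [[305.8, 243.8], [310.9, 237.3]]
-0.06 [[315.4, 214.4], [312.5, 205.4]] [[304.0, 243.1], [309.1, 236.7]]
-0.065 [[313.9, 214.8], [311.0, 205.8]] [[302.3, 242.5], [307.4, 236.1]]
```

View pics/s1.png

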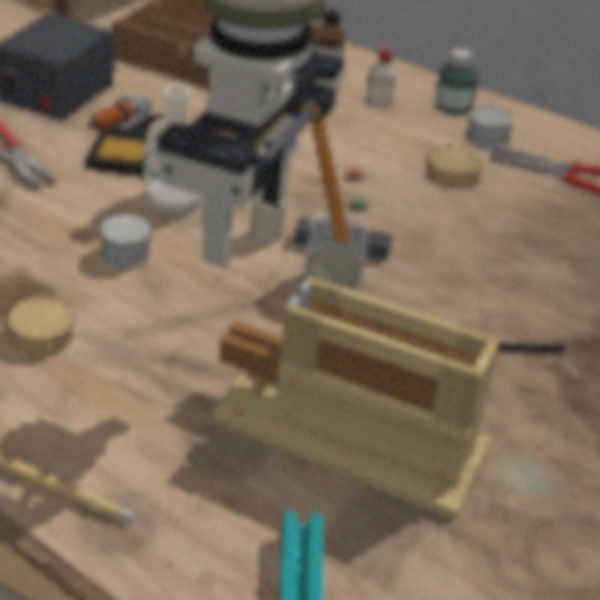

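```bash
python3 -m inch '[0,0,-35,0,100,0,0,-70,0,100,0,0,-75,0,100,0,0,-75,0,100,0,0,-75,0,100]'
```

```text
t: 2.45
tool_pos: [0.5152, -0.1646, 0.1043]
orientation: [1.968, 2.446, 0.001]
force: [0.1, -0.1, -0.2]
opening: 0.093
gripper_force: 0.0
```

```bash
python3 -m inch '[-1,-2,-30,0,100,-1,-2,-50,0,100,-1,-2,-60,0,100,-1,-2,-66,0,100,-1,-2,-66,0,100,-1,-2,-66,0,100,-1,-2,-66,0,50,-1,-2,-66,0,40]' 10;  python3 -m inch '[0,0,0,0,0,0,0,0,0,0,0,0,0,0,0,0,0,0,0,0,0,0,0,0,0]' 20; python3 -m inch '[0,0,0,0,0,0,0,0,0,0]' 40
```

```text
t: 3.12
tool_pos: [0.5143, -0.1672, 0.0376]
orientation: [1.969, 2.445, 0.001]
force: [-0.2, 1.0, -0.6]
opening: 0.084
gripper_force: 0.0
t: 3.53
tool_pos: [0.5131, -0.1667, 0.036]
orientation: [-1.971, -2.446, 0.0]
force: [-0.4, 0.4, 0.2]
opening: 0.0507
gripper_force: 0.0
t: 3.7
tool_pos: [0.5131, -0.1667, 0.0359]
orientation: [-1.971, -2.446, 0.0]
force: [0.3, -0.6, -0.3]
opening: 0.0377
gripper_force: 0.0
```

```bash
python3 -m inch '[0,0,0,0,0,0,0,0,0,0,0,0,0,0,0,0,0,0,0,0]' 30
```

```text
t: 4.03
tool_pos: [0.5132, -0.1667, 0.0359]
orientation: [-1.971, -2.447, -0.0]
force: [1.6, -0.1, -1.2]
opening: 0.0299
gripper_force: 30.0
```

```bash
python3 -m inch '[-2,10,0,0,0,-4,20,0,0,0,-6,30,0,0,0,-9,41,0,0,0,-11,51,0,0,0,-13,62,0,0,0,-15,72,0,0,0,-18,83,0,0,0,-20,93,0,0,0,-22,103,0,0,0]'; python3 -m inch '[0,0,0,0,0,0,0,0,0,0]'
python3 - <<'E'
from plant import *
import cv2
for n in("scene","top"):cv2.imwrite(n+"2.png",read_camera(n)["image"])
from mk import mk
a=cv2.imread("scene2.png");cv2.imwrite("pics/s2.png",cv2.resize(a[150:300,230:430],(800,600),interpolation=cv2.INTER_CUBIC))
E
```

```text
t: 4.87
tool_pos: [0.4908, -0.0625, 0.0359]
orientation: [-1.97, -2.447, -0.0]
force: [0.1, -0.3, 0.1]
opening: 0.0299
gripper_force: 30.0
t: 5.03
tool_pos: [0.4911, -0.0631, 0.036]
orientation: [1.969, 2.448, 0.0]
force: [-0.3, -1.0, -0.7]
opening: 0.0297
gripper_force: 30.0
```

View pics/s2.png

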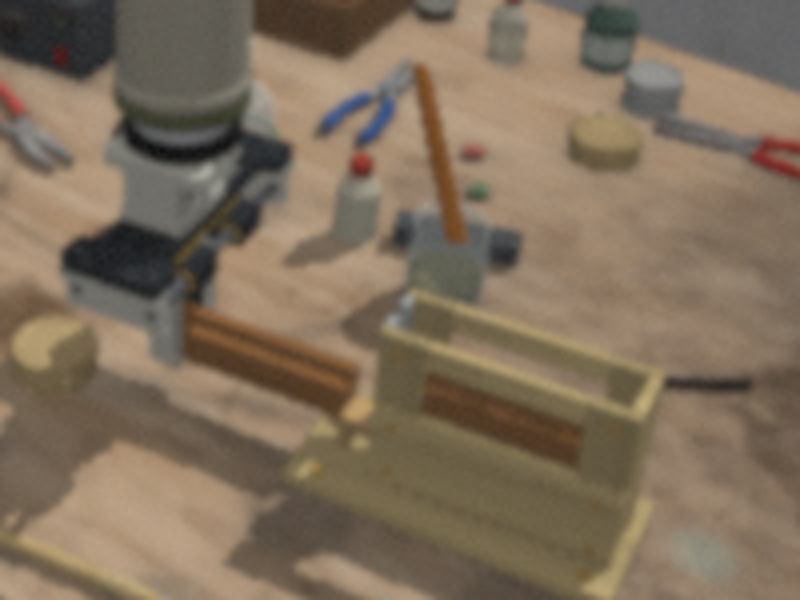

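```bash
python3 -m inch '[0,0,20,0,0,0,0,45,0,0,0,0,75,0,0,0,0,105,0,0,0,0,130,0,0,0,0,130,7,0,-10,-5,130,14,0,-25,-8,130,21,0,-40,-12,130,28,0,-50,-17,130,35,0]'; python3 -m inch '[-10,0,0,7,0,-20,0,0,14,0,-21,0,0,21,0,-21,0,0,28,0,-21,0,0,35,0,-21,0,0,42,0,-21,0,0,43,0,-21,0,0,43,0,-21,0,0,43,0]'
```

```text
t: 5.97
tool_pos: [0.4401, -0.0813, 0.1658]
orientation: [-1.136, -2.928, 0.0]
force: [-0.3, 0.1, -0.1]
opening: 0.0301
gripper_force: 30.0
t: 6.72
tool_pos: [0.4202, -0.0811, 0.166]
orientation: [0.001, -3.141, 0.0]
force: [1.2, -0.6, -1.1]
opening: 0.0298
gripper_force: 30.0
```

```bash
python3 -m inch '[0,0,0,0,0,0,0,0,0,0,0,0,0,0,0,0,0,0,0,0,0,0,0,0,0,0,0,0,0,0]' 3
python3 - <<'E'
from plant import *
import cv2
print(robot.read_state()["wrist_torque"])
for n in("scene","top"):cv2.imwrite(n+"3.png",read_camera(n)["image"])
a=cv2.imread("scene3.png");cv2.imwrite("pics/s3.png",cv2.resize(a[150:300,200:400],(800,600),interpolation=cv2.INTER_CUBIC))
E
```

```text
t: 7.22
tool_pos: [0.4202, -0.0807, 0.166]
orientation: [-0.008, 3.142, -0.0]
force: [-0.0, 0.2, -0.9]
opening: 0.0298
gripper_force: 3.0
[ 0.03359867 -0.02487558 -0.02618338]
```

View pics/s3.png

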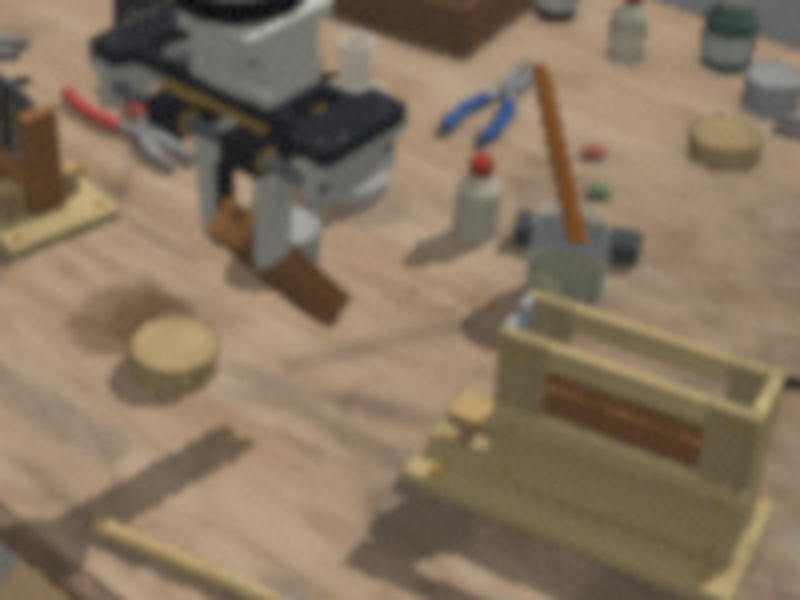

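```bash
python3 -m inch '[0,0,0,0,0,0,0,0,0,0,0,0,0,0,0]'
cat > ang.py <<'E'
import sys
from plant import *
from fit import *
# rail tilt about world y; hinge at grip point; rail far end distance d (mm from hinge), droop th below +x
def go(tag,d=.128,side=1,x0=None):
    s=robot.read_state();h=s["tool_pos"]+[0,0,.0188]
    c=read_camera("scene")["image"];cv2.imwrite(tag,c)
    m=cv2.cvtColor(c,cv2.COLOR_BGR2HSV)
    print(h,[(t,proj("scene",h+[d*np.cos(np.radians(t)),0,-d*np.sin(np.radians(t))]).round(1).tolist()) for t in range(0,181,15)])
if __name__=="__main__":go(sys.argv[1])
E
python3 ang.py scene4.png; python3 -c "
import cv2;a=cv2.imread('scene4.png');cv2.imwrite('pics/s4.png',cv2.resize(a[180:255,230:330],(800,600),interpolation=cv2.INTER_CUBIC))"
```

```text
t: 7.57
tool_pos: [0.4202, -0.0807, 0.166]
orientation: [-0.008, 3.142, -0.0]
force: [0.7, 0.3, -0.5]
opening: 0.0299
gripper_force: 3.0
[ 0.42017808 -0.08074725  0.18476464] [(0, [294.9, 185.6]), (15, [293.5, 196.8]), (30, [290.1, 208.3]), (45, [284.9, 219.6]), (60, [278.3, 230.1]), (75, [270.4, 239.3]), (90, [261.8, 246.7]), (105, [252.7, 251.8]), (120, [243.7, 254.1]), (135, [235.3, 253.2]), (150, [228.3, 249.0]), (165, [223.2, 241.5]), (180, [220.7, 231.0])]
```

View pics/s4.png

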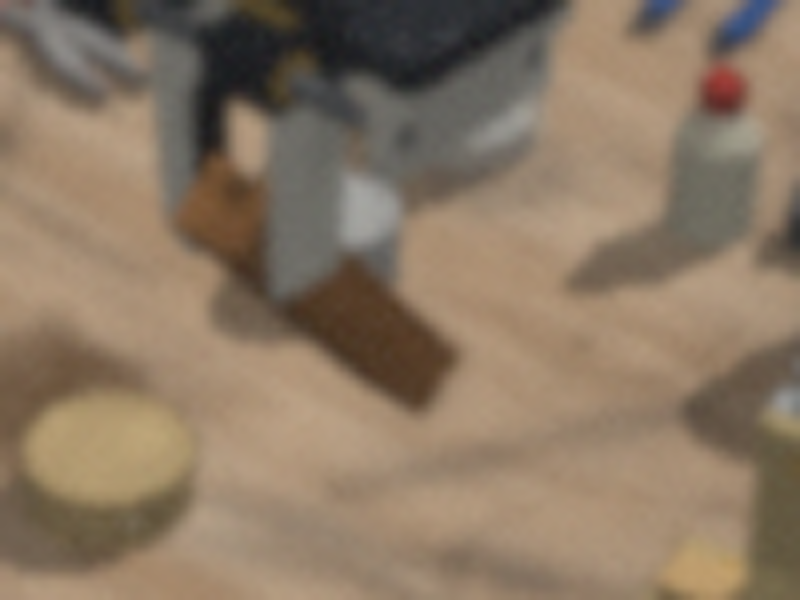

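```bash
python3 -m inch '[40,0,30,0,0,72,0,50,0,0,96,0,60,0,0,112,0,60,0,0,120,0,60,0,0,120,0,60,0,0,120,0,60,0,0]'
cat > ang.py <<'E'
import sys
from plant import *
from fit import *
def rail(h,th,yw=0,d=.128,L=.14):
    """corners px. u=dir from hinge to far end: th=droop from dir yw; hinge in mid-section"""
    a=np.radians(th);y=np.radians(yw);ex=np.array([np.cos(y),np.sin(y),0]);ey=np.array([-np.sin(y),np.cos(y),0])
    u=np.cos(a)*ex-np.array([0,0,np.sin(a)]);n=np.cross(u,ey)
    return [h+u*s+ey*b+n*c for s in(d,d-L) for b in(-.015,.015) for c in(-.013,.013)]
def mask(c):
    hsv=cv2.cvtColor(c,cv2.COLOR_BGR2HSV).astype(int)
    H,S,V=hsv[...,0],hsv[...,1],hsv[...,2]
    return ((H<16)&(S>115)&(V<190)).astype(np.uint8)
def fitang(c,h,yw=0,ths=range(-10,215,5),ds=(.128,),cam="scene"):
    m=mask(c);best=[]
    lo=None
    for d in ds:
      for th in ths:
        p=np.array([proj(cam,q) for q in rail(h,th,yw,d)],np.float32)
        z=np.zeros(m.shape,np.uint8);cv2.fillConvexPoly(z,cv2.convexHull(p).astype(np.int32),1)
        roi=np.zeros_like(z);e=proj(cam,h);cv2.circle(roi,tuple(int(v) for v in e),68,1,-1)
        best.append((round(float((z&m).sum()/((z|(m&roi)).sum()+1)),3),th,d))
    return sorted(best)[::-1][:5],int((m&roi).sum())
if __name__=="__main__":
    h=robot.read_state()["tool_pos"]+[0,0,.0188];c=read_camera("scene")["image"];cv2.imwrite(sys.argv[1],c)
    print(h,fitang(c,h,float(sys.argv[2]) if len(sys.argv)>2 else 0))
E
python3 - <<'E'
from ang import *
c=cv2.imread("scene4.png");print(cv2.cvtColor(c,cv2.COLOR_BGR2HSV)[221,270:292].tolist(),cv2.cvtColor(c,cv2.COLOR_BGR2HSV)[207,253:263].tolist())
print(fitang(c,np.array([.4202,-.0807,.1848])))
E
python3 ang.py scene5.png
```

```text
t: 8.2
tool_pos: [0.5392, -0.0806, 0.2248]
orientation: [0.008, -3.139, -0.001]
force: [-0.3, 0.0, -1.3]
opening: 0.0301
gripper_force: 3.0
[[14, 134, 74], [14, 143, 73], [14, 128, 80], [12, 137, 78], [13, 144, 78], [13, 128, 82], [14, 145, 81], [14, 141, 83], [14, 141, 83], [14, 135, 85], [13, 136, 88], [13, 143, 84], [13, 126, 87], [13, 111, 99], [14, 96, 122], [15, 85, 147], [15, 80, 162], [16, 80, 168], [15, 77, 176], [15, 79, 175], [14, 79, 175], [15, 80, 172]] [[14, 134, 120], [14, 138, 120], [13, 139, 119], [15, 141, 114], [14, 137, 115], [14, 143, 112], [13, 134, 112], [14, 145, 111], [13, 135, 106], [15, 114, 101]]
([(0.255, 55, 0.128), (0.242, 50, 0.128), (0.223, 60, 0.128), (0.163, 45, 0.128), (0.161, 65, 0.128)], 649)
[ 0.53920486 -0.08062348  0.24363097] ([(0.361, 80, 0.128), (0.361, 75, 0.128), (0.341, 85, 0.128), (0.312, 70, 0.128), (0.291, 90, 0.128)], 836)
```

```bash
python3 -m inch '[-8,0,-8,0,0,-22,0,-22,0,0,-42,0,-42,0,0,-62,0,-62,0,0,-80,0,-80,0,0,-94,0,-94,0,0,-104,0,-104,0,0,-110,0,-109,0,0,-112,0,-110,0,0,-112,0,-110,0,0]'; python3 ang.py scene6.png
```

```text
t: 9.08
tool_pos: [0.4276, -0.0808, 0.1161]
orientation: [-0.007, 3.141, -0.0]
force: [1.1, -1.0, -0.3]
opening: 0.0297
gripper_force: 3.0
[ 0.42762891 -0.0807997   0.13486292] ([(0.391, 75, 0.128), (0.388, 80, 0.128), (0.346, 85, 0.128), (0.323, 70, 0.128), (0.287, 90, 0.128)], 682)
```

```bash
python3 -m inch '[0,0,-4,0,0,0,0,-8,0,0,7,0,-8,0,0,14,0,-8,0,0,21,0,-8,0,0,27,0,-8,0,0,38,0,-8,0,0,49,0,-9,0,0,60,0,-10,0,0,71,0,-12,0,0]'; python3 ang.py scene7.png
```

```text
t: 9.97
tool_pos: [0.5007, -0.0806, 0.1043]
orientation: [-0.008, 3.141, 0.0]
force: [0.2, 1.2, 2.2]
opening: 0.0302
gripper_force: 3.0
[ 0.50073952 -0.08059922  0.12306259] ([(0.488, 100, 0.128), (0.463, 105, 0.128), (0.459, 110, 0.128), (0.435, 95, 0.128), (0.402, 115, 0.128)], 792)
```

```bash
python3 -m inch '[11,0,-3,0,0,21,0,-7,0,0,31,0,-11,0,0,41,0,-18,0,0,50,0,-24,0,0,59,0,-31,0,0,67,0,-39,0,0,75,0,-48,0,0,82,0,-56,0,0,82,0,-56,0,0]'; python3 ang.py scene8.png
```

```text
t: 10.85
tool_pos: [0.5811, -0.0803, 0.046]
orientation: [0.009, -3.14, -0.001]
force: [1.0, -0.5, -1.4]
opening: 0.0299
gripper_force: 3.0
[ 0.58113628 -0.08034804  0.06482671] ([(0.429, 150, 0.128), (0.422, 155, 0.128), (0.418, 160, 0.128), (0.399, 145, 0.128), (0.391, 165, 0.128)], 956)
```

```bash
python3 -m inch '[7,0,-10,0,0,12,0,-20,0,0,16,0,-30,0,0,18,0,-38,0,0,19,0,-42,0,0,19,0,-42,0,0]'; python3 ang.py scene9.png
```

```text
t: 11.4
tool_pos: [0.599, -0.0805, 0.0046]
orientation: [0.008, -3.139, -0.001]
force: [-0.3, -0.0, -1.3]
opening: 0.0301
gripper_force: 3.0
[ 0.59904633 -0.08053877  0.02339452] ([(0.401, 175, 0.128), (0.397, 180, 0.128), (0.383, 170, 0.128), (0.373, 185, 0.128), (0.351, 165, 0.128)], 932)
```

```bash
python3 -m inch '[0,0,0,0,55,0,0,0,0,55,0,0,0,0,55,0,0,0,0,55,0,0,0,0,55,0,0,10,0,55,0,0,40,0,55,0,0,80,0,55,0,0,100,0,55,0,0,100,0,55]'
python3 - <<'E'
from plant import *
from fit import *
im={}
for n in("scene","top"):
    c=read_camera(n)["image"];cv2.imwrite(n+"10.png",c);im[n]=cv2.GaussianBlur(c,(0,0),.6).astype(float)
a=cv2.imread("scene10.png")[155:275,240:360];b=cv2.imread("top10.png")[140:260,250:370]
cv2.imwrite("pics/p9.png",np.hstack([cv2.resize(v,(400,400),interpolation=cv2.INTER_CUBIC) for v in(a,b)]))
B=lambda n,x0,x1,y0,y1,z:[(n,(x0,y0,z),(x1,y0,z)),(n,(x1,y0,z),(x1,y1,z)),(n,(x1,y1,z),(x0,y1,z)),(n,(x0,y1,z),(x0,y0,z))]
for s in(("scene",),("scene","top")):
    print(s,refine(np.array([.543,-.0805,0]),[e for n in s for e in B(n,-.07,.07,-.015,.015,.026)],im,rng=3.5))
E
```

```text
t: 12.28
tool_pos: [0.6044, -0.0816, 0.1139]
orientation: [-0.008, 3.131, -0.004]
force: [1.0, -0.2, 0.6]
opening: 0.0506
gripper_force: 0.0
('scene',) (array([ 0.54607696, -0.08219225,  0.06166308]), np.float64(0.05972511086667964), 9)
('scene', 'top') (array([ 0.5576475 , -0.08151689,  0.02052183]), np.float64(1.0357497359956795), 68)
```

View pics/p9.png

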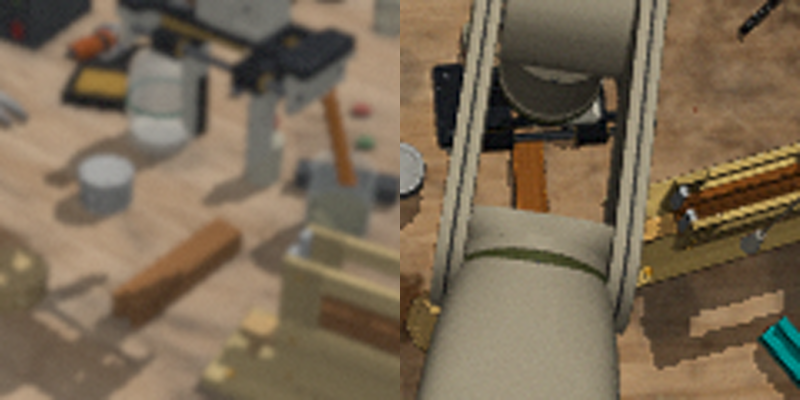

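```bash
python3 - <<'E'
from fit import *
for u in((220,222),(242,240),(115,290),(140,310)):print(ground("scene",(240+u[0]*.3-.35,155+u[1]*.3-.35),.026))
im=cv2.imread("scene10.png");hsv=cv2.cvtColor(im,cv2.COLOR_BGR2HSV).astype(int)
# profile along the rail's top midline
for x in np.r_[.46:.50:.004,.60:.64:.004]:
    u=proj("scene",np.array([x,-.0805,.026])).round().astype(int);print(round(float(x),3),hsv[u[1],u[0]].tolist(),end=" ")
E
```

```text
[ 0.61458818 -0.07253549  0.026     ]
[ 0.60740404 -0.10250958  0.026     ]
[ 0.4834807  -0.06648201  0.026     ]
[ 0.47896781 -0.09804204  0.026     ]
0.46 [17, 67, 129] 0.464 [15, 84, 115] 0.468 [14, 107, 95] 0.472 [14, 132, 91] 0.476 [14, 136, 86] 0.48 [14, 136, 86] 0.484 [15, 144, 90] 0.488 [14, 141, 98] 0.492 [13, 138, 116] 0.496 [14, 137, 106] 0.6 [14, 144, 143] 0.604 [13, 141, 139] 0.608 [14, 139, 141] 0.612 [13, 142, 140] 0.616 [14, 122, 146] 0.62 [14, 109, 154] 0.624 [15, 89, 163] 0.628 [16, 82, 168] 0.632 [16, 82, 168] 0.636 [16, 78, 176] 0.64 [15, 75, 174]
```

```bash
python3 -m inch '[-30,0,0,0,55,-54,0,0,0,55,-54,0,-30,0,55,-54,0,-60,0,55,-54,0,-85,0,55,-54,0,-100,0,55,-54,0,-100,0,55,-54,0,-100,0,0,-54,0,-100,0,0,-54,0,-100,0,0]' 10; python3 -m inch '[0,0,0,0,0,0,0,0,0,0,0,0,0,0,0]' 25
```

```text
t: 13.22
tool_pos: [0.5459, -0.0807, 0.0058]
orientation: [0.008, -3.141, -0.0]
force: [0.1, 0.6, -0.2]
opening: 0.0354
gripper_force: 0.0
t: 13.47
tool_pos: [0.5462, -0.0807, 0.0062]
orientation: [-0.008, 3.141, -0.0]
force: [-0.6, -0.1, -1.2]
opening: 0.0296
gripper_force: 25.0
```

```bash
python3 -m inch '[0,0,20,0,0,0,0,50,0,0,0,0,90,-3,0,0,0,130,-10,0,0,0,165,-17,0,0,0,190,-24,0,0,0,195,-31,0,0,15,195,-38,0,0,40,195,-45,0,-3,70,195,-52,0]'; python3 -m inch '[-3,35,0,-7,0,-6,70,0,-14,0,-9,105,0,-21,0,-12,140,0,-28,0,-15,175,0,-35,0,-20,210,0,-42,0,-24,240,0,-48,0,-28,265,0,-48,0,-30,285,0,-48,0,-31,298,0,-48,0]'; python3 -m inch '[0,0,0,0,0,0,0,0,0,0,0,0,0,0,0]'
```

```text
t: 14.3
tool_pos: [0.5435, -0.0112, 0.2014]
orientation: [1.381, 2.82, 0.0]
force: [0.6, 0.8, -1.3]
opening: 0.0299
gripper_force: 25.0
t: 15.13
tool_pos: [0.5114, 0.2894, 0.2009]
orientation: [-2.399, -2.027, -0.0]
force: [0.2, 0.5, -0.3]
opening: 0.0296
gripper_force: 25.0
t: 15.38
tool_pos: [0.5124, 0.2863, 0.2009]
orientation: [2.401, 2.025, -0.001]
force: [0.4, -0.2, -1.0]
opening: 0.0296
gripper_force: 25.0
```

```bash
python3 -m inch '[0,1,-25,0,0,0,1,-50,0,0,0,1,-65,0,0,0,1,-70,0,0,0,1,-70,0,0,0,1,-70,0,0]'
python3 - <<'E'
from plant import *
from fit import *
np.set_printoptions(precision=4,suppress=True)
s=robot.read_state();t=s["tool_pos"];zt=t[2]-.0058+.026;print(t,zt)
im={}
for n in("scene","top"):
    c=read_camera(n)["image"];cv2.imwrite(n+"11.png",c);im[n]=cv2.GaussianBlur(c,(0,0),.6).astype(float)
B=lambda n,x0,x1,y0,y1,z:[(n,(x0,y0,z),(x1,y0,z)),(n,(x1,y0,z),(x1,y1,z)),(n,(x1,y1,z),(x0,y1,z)),(n,(x0,y1,z),(x0,y0,z))]
for sel in(("scene",),("top",),("scene","top")):
    print(sel,"rail",refine(np.array([t[0],t[1],-.17]),[e for n in sel for e in B(n,-.015,.015,-.07,.07,zt)],im,rng=3))
    print(sel,"base",refine(np.array([.512,.2875,-.172]),[e for n in sel for e in B(n,-.05,.05,-.095,.095,.012)],im))
a=cv2.imread("scene11.png")[120:240,140:260];b=cv2.imread("top11.png")[170:290,120:240]
cv2.imwrite("pics/p10.png",np.hstack([cv2.resize(v,(400,400),interpolation=cv2.INTER_CUBIC) for v in(a,b)]))
E
```

```text
t: 15.88
tool_pos: [0.5127, 0.2876, 0.1317]
orientation: [2.402, 2.024, 0.001]
force: [1.1, 0.6, -0.4]
opening: 0.0293
gripper_force: 25.0
[0.5127 0.2876 0.1317] 0.15194300895950186
('scene',) rail (array([ 0.5116,  0.2843, -0.1699]), np.float64(0.2470001287207566), 24)
('scene',) base (array([ 0.511 ,  0.2887, -0.1739]), np.float64(0.2543345796639187), 33)
('top',) rail (array([ 0.5129,  0.2896, -0.1717]), np.float64(1.1381997070126317), 57)
('top',) base (array([ 0.512 ,  0.2879, -0.1646]), np.float64(0.32346251879934584), 46)
('scene', 'top') rail (array([ 0.5131,  0.2888, -0.1696]), np.float64(0.8983876980301204), 82)
('scene', 'top') base (array([ 0.5121,  0.2879, -0.1716]), np.float64(0.2612253935934632), 79)
```

View pics/p10.png

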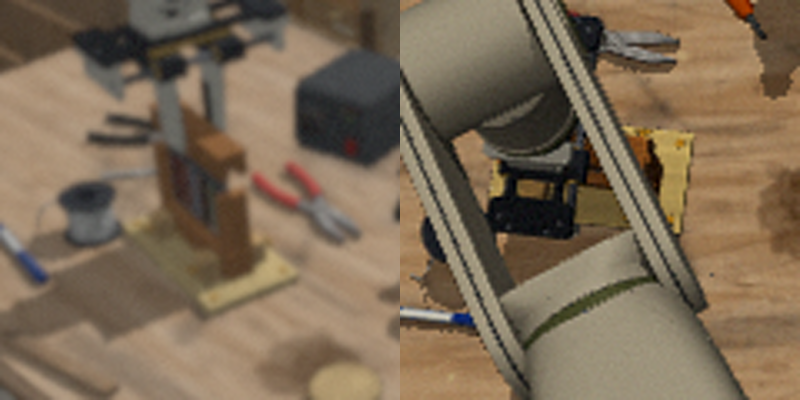

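```bash
python3 - <<'E'
from fit import *
im=cv2.GaussianBlur(cv2.imread("scene11.png"),(0,0),.6).astype(float)
F=np.array([.5118,.2878,-.1718])
def off(a,b,rng=4):
    o=[]
    A,B=[proj("scene",w(F,p)) for p in(a,b)];d=B-A;nn=np.array([-d[1],d[0]])/np.hypot(*d)
    if nn[0]<0:nn=-nn
    for t in np.linspace(.1,.9,15):
        u=A*(1-t)+B*t;s=np.arange(-rng,rng+.01,.25);q=u+s[:,None]*nn
        v=np.stack([map_coordinates(im[...,c],[q[:,1],q[:,0]],order=1) for c in range(3)],1)
        g=np.linalg.norm(v[4:]-v[:-4],axis=1);i=g.argmax();o.append(s[i+2])
    return nn.round(2),np.round(o,2).tolist()
for y in(-.07,.07):
  for x in(.015,-.015):
    print(x,y,"rail",off((x,y,.128),(x,y,.150)));print("   stile",off((x,y,.06),(x,y,.102)))
p=np.array([0,-.07,.12]);print("px per mm y",(proj("scene",w(F,p))-proj("scene",w(F,p+[0,.001,0]))),"x",(proj("scene",w(F,p+[.001,0,0]))-proj("scene",w(F,p))))
E
```

```text
0.015 -0.07 rail (array([ 1. , -0.1]), [0.0, 0.0, 0.25, 0.25, 0.25, 0.25, 0.25, 0.25, 0.25, 0.25, 0.5, 0.5, 0.5, 0.5, 0.5])
   stile (array([ 1. , -0.1]), [-0.75, -0.75, -0.5, -0.5, -0.5, -0.5, -0.5, -1.25, -1.0, -1.0, -1.0, -1.0, -1.0, -0.75, -0.75])
-0.015 -0.07 rail (array([ 0.99, -0.11]), [2.75, 2.75, 2.75, 2.75, 2.75, 2.75, 3.0, 3.0, 2.75, 2.0, -3.5, -3.5, -3.5, -3.5, 0.0])
   stile (array([ 0.99, -0.11]), [-1.5, -2.75, -3.25, -1.25, -1.25, -1.25, -1.0, -1.0, -1.75, -3.5, -3.5, -3.5, -3.5, -3.5, -3.5])
0.015 0.07 rail (array([ 0.99, -0.13]), [1.25, 1.25, 1.25, 1.25, 1.25, 3.5, 3.5, 3.5, 3.5, 2.75, 1.75, 1.75, 1.75, 1.75, 1.75])
   stile (array([ 0.99, -0.13]), [-3.0, -3.5, -3.5, -3.5, -3.5, -3.5, -3.5, -3.5, -1.25, -1.25, -1.25, 1.75, 2.0, 2.0, 2.0])
-0.015 0.07 rail (array([ 0.99, -0.14]), [3.5, 3.5, 3.5, 3.5, 0.5, 0.5, 0.75, 0.75, 0.75, 0.75, 0.75, 0.75, 0.75, 1.0, 1.0])
   stile (array([ 0.99, -0.14]), [0.0, 0.0, 0.0, 0.25, 0.25, 0.25, 0.25, 0.5, 0.5, 0.5, 0.75, 0.0, 0.0, 0.0, 0.25])
px per mm y [0.16097585 0.12990564] x [ 0.28227838 -0.10114088]
```

```bash
python3 -m inch '[-0.5,3,0,0,0,-0.5,3,-3,0,0,-0.5,3,-6,0,0,-0.5,3,-9,0,0,-0.5,3,-9,0,0]' 12; python3 -m inch '[0,0,-1,0,0,0,0,-2,0,0,0,0,-3,0,0,0,0,-4,0,0,0,0,-4,0,0,0,0,-4,0,0]'
```

```text
t: 16.4
tool_pos: [0.5111, 0.2911, 0.121]
orientation: [-2.401, -2.026, 0.002]
force: [0.3, 0.2, -1.3]
opening: 0.0298
gripper_force: 12.0
t: 16.9
tool_pos: [0.5116, 0.2912, 0.1179]
orientation: [-2.401, -2.026, 0.0]
force: [-0.1, -0.2, -0.7]
opening: 0.0299
gripper_force: 12.0
```

```bash
python3 -m inch '[0,0,-1,0,0,0,0,-2,0,0,0,0,-3,0,0,0,0,-4,0,0,0,0,-4,0,0,0,0,-4,0,0]'; python3 -m inch '[0,0,-1,0,0,0,0,-2,0,0,0,0,-2,0,0,0,0,-2,0,0]'
```

```text
t: 17.4
tool_pos: [0.5116, 0.2912, 0.1138]
orientation: [-2.401, -2.026, 0.0]
force: [0.8, 0.3, -0.8]
opening: 0.0299
gripper_force: 12.0
t: 17.73
tool_pos: [0.5118, 0.2913, 0.1121]
orientation: [2.401, 2.026, 0.0]
force: [-0.4, 0.4, 0.7]
opening: 0.0299
gripper_force: 12.0
```

```bash
python3 -m inch '[0,0,-1,0,0,0,0,-1.5,0,0,0,0,-1.5,0,0]'; cat > chk.py <<'E'
from plant import *
from fit import *
c=read_camera("scene")["image"];cv2.imwrite("scene12.png",c);im=cv2.GaussianBlur(c,(0,0),.6).astype(float)
F=np.array([.5118,.2878,-.1718])
def off(a,b,rng=3):
    o=[];A,B=[proj("scene",w(F,p)) for p in(a,b)];d=B-A;nn=np.array([-d[1],d[0]])/np.hypot(*d);nn=nn if nn[0]>0 else -nn
    for t in np.linspace(.1,.9,15):
        u=A*(1-t)+B*t;s=np.arange(-rng,rng+.01,.25);q=u+s[:,None]*nn
        v=np.stack([map_coordinates(im[...,k],[q[:,1],q[:,0]],order=1) for k in range(3)],1)
        o.append(s[np.linalg.norm(v[4:]-v[:-4],axis=1).argmax()+2])
    return round(float(np.median(o)),2),np.round(o,1).tolist()
for x,y in((.015,-.07),(-.015,-.07),(-.015,.07)):print(x,y,"rail",off((x,y,.108),(x,y,.130)),"stile",off((x,y,.06),(x,y,.102)))
E
python3 chk.py
```

```text
t: 17.98
tool_pos: [0.5118, 0.2913, 0.1121]
orientation: [2.401, 2.026, 0.001]
force: [-5.3, -2.5, 11.1]
opening: 0.0298
gripper_force: 12.0
0.015 -0.07 rail (-1.25, [-1.5, -1.5, -1.2, -1.2, -1.2, -1.2, -1.2, -1.2, -1.2, -1.2, -1.0, -1.0, -1.0, -1.0, -1.0]) stile (-0.75, [-0.8, -0.8, -0.5, -0.5, -0.5, -0.5, -0.5, -0.2, -0.8, -1.0, -1.0, -1.0, -1.0, -0.8, -0.8])
-0.015 -0.07 rail (-2.5, [-2.0, -2.5, -2.5, -2.5, -2.5, -2.5, -2.5, -2.5, -2.5, -2.5, -2.5, -2.5, -2.5, -2.5, -2.5]) stile (-1.5, [-1.5, -1.5, -2.2, -2.2, -2.0, -1.0, -1.0, -1.0, -1.8, -1.8, -1.8, -1.8, -1.5, -1.5, -1.5])
-0.015 0.07 rail (2.5, [2.5, 2.5, 2.5, 2.5, 2.5, 2.5, 2.5, 2.5, 2.0, 2.0, 2.0, 2.0, 1.2, 1.2, 1.2]) stile (0.0, [0.0, 0.0, 0.0, 0.2, 0.2, 0.2, 0.2, 0.5, 0.5, 0.5, -0.2, -0.2, 0.0, 0.0, 0.0])
```

```bash
python3 -m inch '[0,0,1,0,0,0,0,1.5,0,0,0,0,1.5,0,0]'; python3 -m inch '[0,0,0,0,50,0,0,0,0,50,0,0,0,0,50,0,0,0,0,50,0,0,0,0,50,0,0,8,0,50,0,0,25,0,50,0,0,55,0,50,0,0,90,0,50,0,0,110,0,50]'; python3 -m inch '[-60,60,40,0,50,-60,60,40,0,50,-60,60,40,0,50,-60,60,40,0,50,-60,60,40,0,50]'
python3 chk.py; python3 - <<'E'
from plant import *
from fit import *
from fit import refine
im={}
for n in("scene","top"):
    c=read_camera(n)["image"];cv2.imwrite(n+"13.png",c);im[n]=cv2.GaussianBlur(c,(0,0),.6).astype(float)
B=lambda n,x0,x1,y0,y1,z:[(n,(x0,y0,z),(x1,y0,z)),(n,(x1,y0,z),(x1,y1,z)),(n,(x1,y1,z),(x0,y1,z)),(n,(x0,y1,z),(x0,y0,z))]
for sel in(("scene",),("top",),("scene","top")):
  print(sel,"rail",refine(np.array([.5118,.289,-.1718]),[e for n in sel for e in B(n,-.015,.015,-.07,.07,.132)],im,rng=3))
E
```

```text
t: 18.28
tool_pos: [0.5118, 0.2913, 0.1121]
orientation: [2.401, 2.026, 0.0]
force: [-0.7, 0.0, 1.9]
opening: 0.03
gripper_force: 12.0
t: 19.12
tool_pos: [0.5126, 0.2917, 0.2266]
orientation: [2.4, 2.025, 0.006]
force: [0.7, -0.2, 0.2]
opening: 0.0462
gripper_force: 0.0
t: 19.53
tool_pos: [0.4518, 0.3515, 0.2625]
orientation: [2.399, 2.027, 0.002]
force: [1.2, -0.3, -0.9]
opening: 0.0465
gripper_force: 0.0
0.015 -0.07 rail (-1.25, [-1.5, -1.2, -1.2, -1.2, -1.2, -1.2, -1.2, -1.2, -1.2, -1.2, -1.0, -1.0, -1.0, -1.0, -1.0]) stile (-0.75, [-0.8, -0.8, -0.5, -0.5, -0.5, -0.5, -0.5, -0.2, -0.2, -1.0, -1.0, -1.0, -1.0, -1.0, -0.8])
-0.015 -0.07 rail (-2.5, [-2.5, -2.5, -2.5, -2.5, -2.5, -2.5, -2.5, 2.2, -2.5, -2.5, -2.5, -2.5, -2.5, -2.5, -0.5]) stile (-1.75, [-1.5, -2.5, -2.2, -1.2, -1.2, -1.0, -1.0, -1.0, -1.8, -1.8, -1.8, -1.8, -2.5, -2.5, -2.5])
-0.015 0.07 rail (1.25, [-0.5, -0.5, -0.2, -0.2, 2.5, 2.5, 2.5, 2.5, 2.0, 2.0, 2.0, 1.2, 1.2, 0.8, 0.2]) stile (0.25, [0.0, 0.0, 0.0, 0.2, 0.2, 0.2, 0.2, 0.5, 0.5, 0.5, 0.2, 0.0, 0.0, 0.0, 0.2])
('scene',) rail (array([ 0.51105494,  0.288178  , -0.17610093]), np.float64(0.2419238684599918), 38)
('top',) rail (array([ 0.51328054,  0.28460099, -0.17567769]), np.float64(0.25214899505942867), 89)
('scene', 'top') rail (array([ 0.51292838,  0.28510463, -0.18273163]), np.float64(0.37565306799413634), 120)
```

```bash
python3 -c "
from plant import job
print(job.close_job())"
```

```text
the job is handed in; nothing more can be done
None
```

The job is handed in, with no verdict returned: the lowest rail is turned groove down and released on the stiles, flush within about 3 mm by the cameras; the two upper rails looked seated in the chute just after the draw but were not measured, and I touched nothing else on the bench.

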